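# Set out the tea counter from the stack of pots

## Robot

A 6-joint arm with a two-finger parallel gripper is mounted at the origin on the work surface. World frame = base frame: x ahead of the robot, y to its left, z up, the work surface at z = 0. Lengths are in mm, angles in rad, forces in N, time in s.
With the tool pointing down it reaches from about 325 to 850 mm from the base axis. Payload 15.5 kg.
Tool frame: the origin (TCP) lies on the centre line of the jaws, within the pads' length; the fingertips stand manip.tcp_to_tips ahead of it and the grasp point (between the pads) lies 2 mm behind it (manip.tcp_to_tips is the distance from the TCP to the fingertips, in mm); z points along the fingers, y is the line along which they close (so a half turn about z gives the same grasp; the last joint's range is limited). The gripper opens to 91 mm and grips with 3 to 60 N. Pads are 32 mm wide; open, the fingers measure 118 mm over their backs; the gripper's body (76 mm by 178 mm) begins 60 mm behind the grasp point.
Start: joints at [-1.327, 0.494, 1.345, -0, 1.302, -0.096], TCP at [208.313, -589.264, 230.915] pointing down, gripper open.
Joint ranges: [-2.91, 2.91], [-0.82, 2.16], [0.22, 2.67], [-1.22, 4.37], [0.12, 2.79], [-3.08, 3.08]. Speed limits (rad/s): [1.89, 1.89, 2.57, 3.01, 3.01, 3.01].

## Interface

Orientations are given as a 3x3 rotation matrix whose columns are the frame's x, y, z axes.
In Python, from cell import manip, read_camera, camera_params, ticket gives the robot as it stands. The module is installed in compiled form; this text tells all that it offers.
- The arm moves only by the tool carry_out, never from a script. Its argument "steps" is a list that holds one entry, the list of rows, each a list of 7 numbers: the shift along the tool's x, y, z in units of 40 mm (1.0 is 40 mm), then the turn, a rotation vector about the tool's x, y, z in units of 6 degrees (1.0 is 6 degrees), then the finger opening in mm, from 0 to 91.2. A call has 1 to 5 rows; each row is the pose to reach, as a shift and turn from the pose commanded when the call began, along the tool's axes at that moment; what a row does not reach only later rows make up. A row lasts 1/12 s, in which the tool goes at most 41.7 mm and 7.16 degrees, less where a joint would pass 70% of its speed; a pose out of reach is approached as far as the arm can. A call with a gripper value outside its range is refused whole. The fingers move at their own pace and stop on an object; the grip force is fixed at half the most. Time passes only in rows, so rows that repeat a pose let the fingers close. It gives the time, the measured TCP pose, the force, the opening and the grip force at its end, in the units of the state.
- manip.sense(): the state, without advancing time (a new reading comes with each control period).
- read_camera(name): name is "scene" or "top" or "wrist"; returns the picture (480x640x3 uint8, red, green, blue); there is no depth.
- camera_params(name): a dict with "fov_y" (degrees; the focal length in pixels is half the picture's height over the tangent of half this angle, whatever the lens; pixels are square), "cx", "cy" (the principal point, pixels), "k1" (the pictures are not rectified: a ray, as slopes to the right and down, at radius r is drawn at 1 + k1 r^2 times it, then the intrinsics apply), "rvec" (rotation vector, rad) and "tvec" (3), from world to camera coordinates, as OpenCV has them. Camera axes: x right, y down, z forward; pixel columns grow to the right and rows downward; lengths in mm; the calibration is good to about 2 mm. A picture is of the moment at which its call begins: read the wrist's pose just before it. camera_params takes no time and is no camera call; for the wrist camera it gives the pose at the moment of the call.
- ticket.close_job(): hands the job in; it is judged then, once.
The state is a dict: "clock": time; "joint_pos": joint angles; "qvel": joint speeds; "joint_efforts": joint torques, N m; "ee_pos": TCP position; "tool_rot": TCP orientation; "contact_force": force on the tool from outside, world axes, zero at the start; "ft_torque": the same for the moment, N m; "gripper_width": finger opening in mm; "grip_force": force on a finger pad.
Only numpy, scipy, OpenCV 4.12 (cv2) and the standard library are available. Lean on these libraries where they do the work, as an engineer would, in place of code of your own. Each camera call takes 0.05 s, during which the arm holds its last target. There are 200 camera calls.

## Task

The pots of the tea counter have been left in one stack: take it apart and stand each in the recess of its own stand, down flat on its floor inside the rim: the small steel cream pot on the oblong wooden stand, the white butter pot on the hexagonal white stand, the honey jar on the round wooden stand, and the square tea tin on the square stand, its sides in line with the stand's. Do not tip any of them over, leave the milk bottle and the blue cup alone, and let go of everything at the end.

Things in the scene. Friction and masses are not known exactly. Their poses are not given: they have to be found in the camera images.
- cream_pot: Smallest pot, plain steel, round, lidded with a flat top: 32 mm diameter, 34 mm high, about 80 g. At the start it is the top of the stack, standing on the butter pot. Origin at the centre of its underside, z up.
- butter_pot: White ceramic round pot with a flat lid: 44 mm diameter, 36 mm high, about 120 g. At the start second from the top, standing on the honey jar. Origin at the centre of its underside, z up.
- honey_jar: Round amber glass jar with a flat brass lid as wide as the jar: 56 mm diameter, 42 mm high, about 170 g. At the start third from the top, standing on the tea tin. Origin at the centre of its underside, z up.
- tea_tin: Square aluminium tin with a flat top: 64 x 64 mm, 50 mm high, about 200 g. At the start the bottom of the stack, standing on the counter (each pot up to 3 mm off the middle of the one below). Origin at the centre of its underside, x and y along its sides, z up.
- oblong_stand: Place of the cream pot: fixed oblong wooden stand, 76 mm along its x, 120 mm along its y, 6 mm high, with a round recess 57 mm across and 3 mm deep in its middle, lined with cork, its floor 3 mm above the counter. Origin on the counter under the middle of the recess.
- hex_stand: Place of the butter pot: fixed hexagonal white ceramic stand, about 88 mm across flats, 6 mm high, with a hexagonal recess 68 mm across flats and 3 mm deep in its middle, lined with cork, its floor 3 mm above the counter. Origin on the counter under the middle.
- round_stand: Place of the honey jar: fixed round dark wooden stand, 108 mm across, 6 mm high, with a round recess 80 mm across and 3 mm deep in its middle, lined with cork, its floor 3 mm above the counter. Origin on the counter under the middle.
- square_stand: Place of the tea tin: fixed square dark steel stand, 104 x 104 mm, 6 mm high, with a square recess 84 x 84 mm and 3 mm deep in its middle, lined with cork, its floor 3 mm above the counter. Origin on the counter under the middle, x and y along its sides.
- milk_bottle: Bystander, to be left alone: loose capped pale glass bottle, 48 mm diameter, 95 mm high, standing in the middle towards the far side. Origin at the centre of its underside, z up.
- cup: Bystander, to be left alone: loose blue ceramic cup without handle, 58 mm across the rim, 48 mm high, standing among the stands on the robot's left (+y). A fixed small white bowl of 56 mm diameter, 24 mm high, stands as far to the right (mirrored in y). Origin at the centre of its underside, z up.
Not all that is in view belongs to the job. Leave any purple look-alike of the tea_tin alone. Leave any purple look-alike of the square_stand alone.

How it is judged:
By the outcome, as a careful person would: the job done as asked, in the order asked, and still so for the second after the job is handed in, with the robot touching nothing.
It also fails if it takes over 122 s, if anything falls off the work surface, if the arm or the gripper's body presses on something with over 40 N, if the wrist force passes 120 N, or if a joint passes its speed limit or range.

## Working session

There is one attempt and no reset: what is moved stays moved. The work goes in short steps, Python scripts to look and compute and a tool call to move; the robot and the scene stay as the last step left them, time stands still between calls to the robot, and variables do not carry over. Pictures are saved under pics/ and viewed, at most 14 in all, crops included, and the job is handed in when it is done.

Besides the shell and the picture viewer there is one more tool, called after "Call:" as a command line: name --argument value ..., lists and objects as JSON in quotes. carry_out: Moves the arm, as the interface text tells. Its arguments: {"type":"object","properties":{"steps":{"type":"array"}},"required":["steps"]}

```bash
mkdir -p pics
cat > h.py <<'E'
import numpy as np, cv2
from cell import manip, read_camera, camera_params, ticket
def K(p):
    f=240/np.tan(np.radians(p["fov_y"])/2)
    return np.array([[f,0,p["cx"]],[0,f,p["cy"]],[0,0,1.]]),np.array([p["k1"],0,0,0,0.])
def ray(p,uv):
    k,d=K(p); n=cv2.undistortPoints(np.array(uv,float).reshape(-1,1,2),k,d)[:,0]
    R=cv2.Rodrigues(np.array(p["rvec"],float))[0]; t=np.array(p["tvec"],float).ravel()
    return -R.T@t,(np.c_[n,np.ones(len(n))])@R
def onplane(p,uv,z):
    c,d=ray(p,uv); return c+d*((z-c[2])/d[:,2])[:,None]
def proj(p,X):
    k,d=K(p); return cv2.projectPoints(np.array(X,float).reshape(-1,1,3),np.array(p["rvec"],float),np.array(p["tvec"],float),k,d)[0][:,0]
E
python3 - <<'E'
from h import *
for n in("scene","top"):
    p=camera_params(n);print(n,p, ray(p,[[320,240]])[0]);cv2.imwrite(f"pics/{n}0.png",read_camera(n)[...,::-1])
print(manip.tcp_to_tips, manip.sense())
E
```

```text
scene {'fov_y': 55.506179431373326, 'cx': 325.4157829523223, 'cy': 243.59767738886632, 'k1': -0.0935491961832865, 'rvec': array([ 1.80263613,  1.3156824 , -0.74759131]), 'tvec': array([-107.24139546, -171.46995949, 1376.86862274])} [1235.09026102 -257.82508854  587.1525688 ]
top {'fov_y': 46.62390595425616, 'cx': 315.5656595731873, 'cy': 238.13328418462874, 'k1': -0.1538797611533382, 'rvec': array([ 2.17236774, -2.19302328,  0.13979094]), 'tvec': array([ -46.93518681,  520.07998042, 1304.05526315])} [ 386.29760954  -14.70441745 1350.48293737]
17.0 {'clock': 0.1, 'joint_pos': array([-1.32652911e+00,  4.94125696e-01,  1.34609697e+00, -4.90798397e-06,
        1.30249688e+00, -9.54520044e-02]), 'qvel': array([ 9.25907909e-05, -3.33696003e-03, -1.32143962e-03,  1.16585237e-03,
       -7.74751303e-04, -1.04088308e-03]), 'joint_efforts': array([ 3.54210737e-03, -8.80235553e+01, -3.82543731e+01,  7.10483361e-02,
        4.83187067e-02, -1.77258443e-05]), 'ee_pos': array([ 208.21137499, -588.93903014,  230.3855709 ]), 'tool_rot': array([[ 9.42847846e-01,  3.33223443e-01, -2.77125344e-04],
       [ 3.33223542e-01, -9.42847219e-01,  1.09229484e-03],
       [ 1.02691387e-04, -1.12221253e-03, -9.99999365e-01]]), 'contact_force': array([ 0.11530737, -0.29291883,  0.21480934]), 'ft_torque': array([0.0292501 , 0.01763781, 0.00555333]), 'grip_force': 0.0, 'gripper_width': 90.85264188887496}
```

View pics/top0.png

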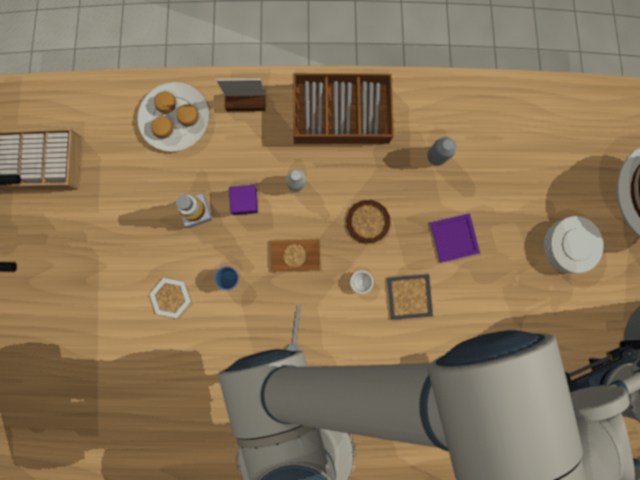

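View pics/scene0.png

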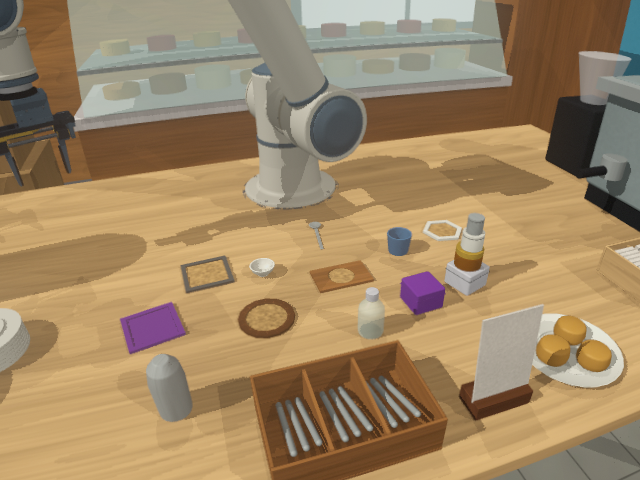

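The top view shows the stack at (190,208), with a purple tin decoy at (243,199). The stands are hex (170,298), oblong (294,256), round (368,221) and square (410,297), plus a purple stand decoy at (455,238). The cup is at (228,278), the bowl at (362,282) and the bottle at (296,180).

The tea tin is the silver one under the stack, since the purple tin has nothing on it. The square stand is the dark steel one with cork, not the purple one. I'll confirm both in an enlarged crop and measure.

Run:
```python
from h import *
t=cv2.imread("pics/top0.png");s=cv2.imread("pics/scene0.png")
a=cv2.resize(t[170:320,140:240],None,fx=4,fy=4,interpolation=cv2.INTER_CUBIC)
b=cv2.resize(s[205:305,390:500],None,fx=3.6,fy=3.6,interpolation=cv2.INTER_CUBIC)
c=np.zeros((600,800,3),np.uint8);c[:600,:400]=a;c[:360,400:796]=b
d=cv2.resize(t[265:325,380:440],None,fx=4,fy=4,interpolation=cv2.INTER_CUBIC);c[360:600,400:640]=d
cv2.imwrite("pics/crop1.png",c)
p=camera_params("top")
hsv=cv2.cvtColor(t,cv2.COLOR_BGR2HSV)
def comp(name,m,box,z):
    x0,y0,x1,y1=box;mm=np.zeros(m.shape,np.uint8);mm[y0:y1,x0:x1]=m[y0:y1,x0:x1]*255
    cs,_=cv2.findContours(mm,cv2.RETR_EXTERNAL,cv2.CHAIN_APPROX_NONE)
    k=max(cs,key=cv2.contourArea); W=onplane(p,k[:,0],z)[:,:2].astype(np.float32)
    h=cv2.convexHull(W);M=cv2.moments(h);r=cv2.minAreaRect(h)
    print(name,np.round([M['m10']/M['m00'],M['m01']/M['m00']],1),"rect",np.round(r[0],1),np.round(r[1],1),round(r[2],1),"circ",cv2.minEnclosingCircle(h)[1], cv2.boundingRect(k))
H,S,V=cv2.split(hsv)
comp("hex",(S<70)&(V>130),(145,272,195,325),6)
comp("square",(V<110),(382,268,438,325),6)
comp("round",(V<110),(340,195,395,248),6)
comp("obl",(H<14)&(S>110),(262,232,326,280),6)
comp("cup",(H>95)&(H<125)&(S>80),(210,262,245,295),48)
comp("purple",(H>125)&(H<160)&(S>80),(225,180,262,220),50)
comp("bowl",(S<70)&(V>130),(345,265,378,298),24)
for q in [(294,256),(368,221)]: print(hsv[q[1],q[0]],hsv[q[1],q[0]-19 if q[0]<300 else q[0]])
print(onplane(p,[[188,203],[296,180]],162))
```

```text
hex [380.6 301.7] rect [380.8 301.3] [ 91.4 101.2] 49.9 circ 51.28703308105469 (149, 278, 42, 40)
square [ 377.3 -278.5] rect [ 377.2 -278.5] [103.4 104.1] 3.9 circ 71.07325744628906 (387, 274, 46, 46)
round [ 561.9 -178.9] rect [ 561.8 -178.9] [108.3 106.3] 89.1 circ 55.95157241821289 (345, 200, 45, 44)
obl [472.5 -43.6] rect [473.9 -44.4] [13.7 23.6] 81.3 circ 12.477204322814941 (309, 253, 7, 11)
cup [426.1 159. ] rect [425.6 159. ] [49.8 49.5] 44.8 circ 26.00827407836914 (215, 267, 23, 22)
purple [611.4 119.4] rect [611.2 119.9] [67.  64.9] 3.4 circ 43.4463005065918 (229, 185, 29, 29)
bowl [ 414.7 -160.2] rect [ 415.1 -160.5] [55.2 54.9] 89.1 circ 28.73517417907715 (350, 270, 24, 24)
[ 18 128 159] [ 14 169 121]
[ 18 129 156] [ 18 129 156]
[[584.68174372 227.38615421 162.        ]
 [633.14876239  -6.95338722 162.        ]]
```

View pics/crop1.png

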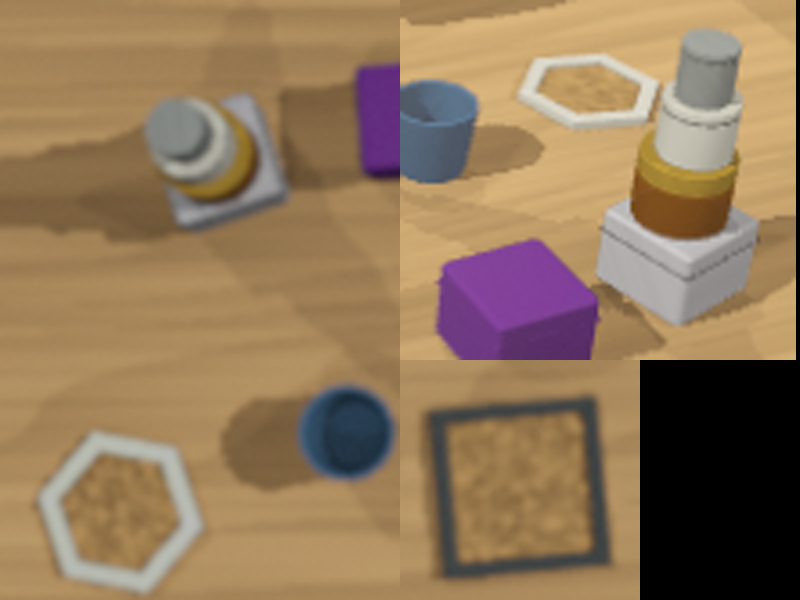

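The crop confirms the silver tin under the honey jar as the tea tin, top corners near crop (245,93), (287,197) and (183,220). It also confirms the dark steel stand with cork at top px (410,297). Both purple items are decoys.

```bash
cat >> h.py <<'E'
def plan(pos,yaw_deg):
    """shift/turn units from the measured pose to pos with tool x at yaw (tool down)"""
    s=manip.sense();R=np.array(s["tool_rot"]);a=np.radians(yaw_deg);c,n=np.cos(a),np.sin(a)
    T=np.array([[c,n,0],[n,-c,0],[0,0,-1.]])
    d=R.T@(np.array(pos)-s["ee_pos"])/40; r=np.degrees(cv2.Rodrigues(R.T@T)[0].ravel())/6
    print("clock",round(s["clock"],2),"pos",np.round(s["ee_pos"],1),"w",round(float(s["gripper_width"]),1),"yaw",round(np.degrees(np.arctan2(R[1,0],R[0,0])),2),"SHIFT",np.round(d,3),"TURN",np.round(r,3))
E
python3 - <<'E'
from h import *
p=camera_params("top");u=lambda a:(np.array(a)+.5)/4-.5+np.array([140,170])
q=onplane(p,u([[245,93],[287,197],[183,220]]),50)
print(q.round(1),"centre",((q[0]+q[2])/2).round(1))
for i,j in((0,1),(1,2)):
    d=q[j]-q[i];print(np.linalg.norm(d),np.degrees(np.arctan2(d[1],d[0])))
print("cream",onplane(p,u([[178,130]]),162).round(1),"obl",onplane(p,[[294.5,255.5]],3).round(1))
w=camera_params("wrist");c,d=ray(w,[[320,240]]);s=manip.sense()
print("wristcam rel tool",(s["tool_rot"].T@(c-s["ee_pos"])).round(1),"dir",(s["tool_rot"].T@d[0]).round(2),w["fov_y"])
E
```

```text
[[627.4 219.8  50. ]
 [564.9 194.   50. ]
 [551.8 255.7  50. ]] centre [589.6 237.7  50. ]
67.59834140607124 -157.57431771756083
63.051047317036605 101.99290133176297
cream [[586.7 235.9 162. ]] obl [[480.1  -1.    3. ]]
wristcam rel tool [ 7.650e+01 -1.000e-01 -1.534e+02] dir [-0.28  0.01  0.96] 64.32840437532595
```

```bash
python3 -c "
from h import *
plan([587,236,270],17)"
```

```text
clock 0.1 pos [ 208.2 -588.9  230.4] w 90.9 yaw 19.46 SHIFT [ 15.801 -16.29   -0.97 ] TURN [-0.011 -0.001  0.411]
```

Call:
carry_out --steps '[[[3.2,-3.3,-0.2,0,0,0,91],[3.2,-3.3,-0.2,0,0,0,91],[3.2,-3.3,-0.2,0,0,0,91],[3.2,-3.3,-0.2,0,0,0,91],[3.2,-3.3,-0.2,0,0,0,91]]]'

```text
clock: 0.52
ee_pos: [285.9, -417.7, 238.8]
tool_rot: [[0.942, 0.335, -0.0], [0.335, -0.942, 0.002], [0.0, -0.002, -1.0]]
contact_force: [2.0, -0.6, 0.3]
gripper_width: 91.0
grip_force: 0.0
```

Call:
carry_out --steps '[[[3.2,-3.3,-0.2,0,0,0,91],[3.2,-3.3,-0.2,0,0,0,91],[3.2,-3.3,-0.2,0,0,0,91],[3.2,-3.3,-0.2,0,0,0,91],[3.2,-3.3,-0.2,0,0,0,91]]]'

```text
clock: 0.93
ee_pos: [362.3, -251.0, 247.0]
tool_rot: [[0.942, 0.335, -0.0], [0.335, -0.942, 0.001], [0.0, -0.001, -1.0]]
contact_force: [-0.2, -1.2, 0.1]
gripper_width: 90.9
grip_force: 0.0
```

Call:
carry_out --steps '[[[3.2,-3.3,-0.2,0,0,0,91],[3.2,-3.3,-0.2,0,0,0,91],[3.2,-3.3,-0.2,0,0,0,91],[3.2,-3.3,-0.2,0,0,0,91],[3.2,-3.3,-0.2,0,0,0,91]]]'

```text
clock: 1.35
ee_pos: [439.4, -84.1, 255.1]
tool_rot: [[0.942, 0.335, 0.0], [0.335, -0.942, 0.001], [0.001, -0.001, -1.0]]
contact_force: [-0.1, -1.5, 0.3]
gripper_width: 91.1
grip_force: 0.0
```

Call:
carry_out --steps '[[[3.2,-3.3,-0.2,0,0,0,91],[3.2,-3.3,-0.2,0,0,0,91],[3.2,-3.3,-0.2,0,0,0,91],[3.2,-3.3,-0.2,0,0,0,91],[3.2,-3.3,-0.2,0,0,0,91]]]'

```text
clock: 1.77
ee_pos: [516.4, 83.3, 262.9]
tool_rot: [[0.942, 0.335, 0.001], [0.335, -0.942, 0.001], [0.001, -0.001, -1.0]]
contact_force: [-0.8, -0.1, 0.2]
gripper_width: 90.9
grip_force: 0.0
```

Call:
carry_out --steps '[[[3.0,-3.0,-0.2,0,0,0.41,91],[3.0,-3.0,-0.2,0,0,0.41,91],[3.0,-3.0,-0.2,0,0,0.41,91],[3.0,-3.0,-0.2,0,0,0.41,91],[3.0,-3.0,-0.2,0,0,0.41,91]]]'

```text
clock: 2.18
ee_pos: [590.0, 238.0, 270.4]
tool_rot: [[0.955, 0.296, 0.001], [0.296, -0.955, 0.002], [0.001, -0.001, -1.0]]
contact_force: [-1.8, -0.7, -0.9]
gripper_width: 91.2
grip_force: 0.0
```

Run:
```python
from h import *
plan([587,236,270],17)
p=camera_params("wrist");im=read_camera("wrist");cv2.imwrite("pics/w1.png",im[...,::-1])
np.save("w1.npy",np.r_[np.ravel(p["rvec"]),np.ravel(p["tvec"]),p["fov_y"],p["cx"],p["cy"],p["k1"]])
```

```text
clock 2.18 pos [590.  238.  270.4] w 91.2 yaw 17.19 SHIFT [-0.086  0.025  0.011] TURN [-0.014 -0.014  0.032]
```

View pics/w1.png

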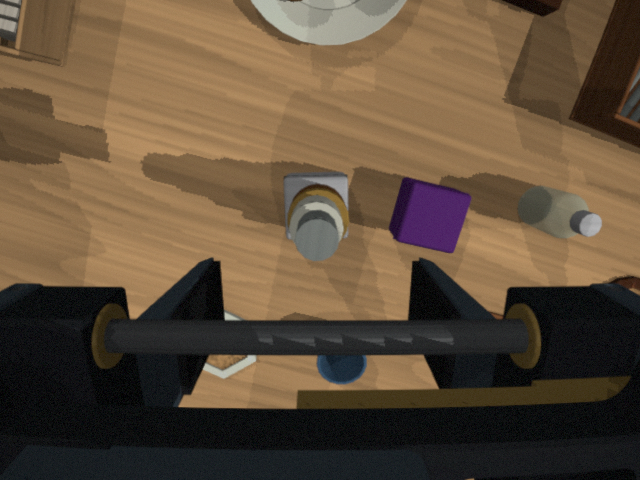

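Wrist view: the cream lid is at about (317,238) and the tin's far edge runs from (285,177) to (347,175), so the jaws are nearly in line with the tin.

```bash
python3 - <<'E'
from h import *
p=camera_params("wrist");im=cv2.imread("pics/w1.png")
g=im.astype(int);V=g.max(2);S=(g.max(2)-g.min(2))
m=np.zeros(V.shape,np.uint8);m[205:275,280:360]=((S<25)&(V>90)&(V<165))[205:275,280:360]*255
cs,_=cv2.findContours(m,0,1);k=max(cs,key=cv2.contourArea);(x,y),r=cv2.minEnclosingCircle(k)
print("cream blob",x,y,r,cv2.boundingRect(k))
print(onplane(p,[[317,238],[x,y]],162))
q=onplane(p,[[285,177],[347,175]],50);d=q[1]-q[0];print("tin edge",q.round(1),np.linalg.norm(d),np.degrees(np.arctan2(d[1],d[0])))
print("pred from top (587,236,162):",proj(p,[[587,236,162]]))
t=camera_params("top");w=onplane(p,[[317,238]],162)
print("top px",proj(t,w))
E
python3 -c "
import cv2;i=cv2.imread('pics/w1.png')[150:290,250:390];cv2.imwrite('pics/w1c.png',cv2.resize(i,None,fx=4,fy=4,interpolation=2))"
```

```text
cream blob 313.5 230.5 30.372783660888672 (286, 205, 55, 56)
[[591.14343461 235.80983118 162.        ]
 [595.68912395 239.81559364 162.        ]]
tin edge [[610.7 274.3  50. ]
 [630.4 217.1  50. ]] 60.51913269407153 -70.97649008852942
pred from top (587,236,162): [[315.0309808  243.24682987]]
top px [[184.20543325 200.09868594]]
```

View pics/w1c.png

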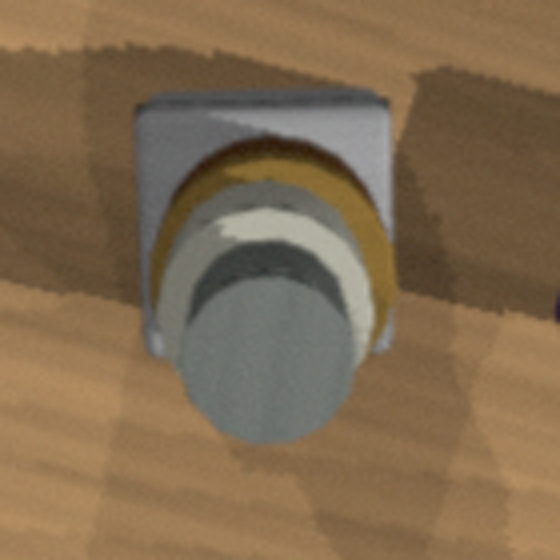

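Crop: the cream lid circle is centred at about (317.1,239.6). The tin top's left and right edges run from about (137,105) and (388,100) down to (155,355) and (385,348). Butter spans crop x 157–375 and honey 147–395.

Run:
```python
from h import *
p=camera_params("wrist");u=lambda a:(np.array(a)+.5)/4-.5+np.array([250,150])
print("cream",onplane(p,u([[269,359]]),162), onplane(p,u([[182,359],[356,359]]),162))
q=onplane(p,u([[137,105],[388,100],[155,355],[385,348]]),50);print(q.round(1),q.mean(0))
R=manip.sense()["tool_rot"]
print("honey",onplane(p,u([[147,275],[395,275]]),92).mean(0),"butter",onplane(p,u([[157,325],[375,325]]),128).mean(0))
for i,j in((0,1),(2,3),(0,2),(1,3)):
  d=q[j]-q[i];print(np.linalg.norm(d).round(1),np.degrees(np.arctan2(d[1],d[0])).round(1))
c=onplane(p,u([[269,359]]),162)[0]
plan([c[0],c[1],210],18); plan([c[0],c[1],154],18)
```

```text
cream [[590.14309375 235.59309252 162.        ]] [[585.55808227 250.41698335 162.        ]
 [594.72689995 220.7688927  162.        ]]
[[611.4 275.6  50. ]
 [630.6 217.5  50. ]
 [551.8 253.8  50. ]
 [570.8 198.5  50. ]] [591.14609133 236.37697055  50.        ]
honey [589.61070132 234.81168465  92.        ] butter [587.37864027 235.29347298 128.        ]
61.2 -71.7
58.5 -71.0
63.5 -159.9
62.8 -162.3
clock 2.23 pos [589.1 235.8 270.1] w 90.9 yaw 17.2 SHIFT [0.024 0.014 1.503] TURN [-0.005 -0.001 -0.134]
clock 2.23 pos [589.1 235.8 270.1] w 90.9 yaw 17.2 SHIFT [0.024 0.015 2.903] TURN [-0.005 -0.001 -0.134]
```

Call:
carry_out --steps '[[[0,0,0.8,0,0,-0.13,91],[0.02,0.01,1.6,0,0,-0.13,91],[0.02,0.01,2.3,0,0,-0.13,91],[0.02,0.01,2.7,0,0,-0.13,91],[0.02,0.01,2.9,0,0,-0.13,91]]]'

```text
clock: 2.65
ee_pos: [587.4, 230.8, 152.2]
tool_rot: [[0.952, 0.305, -0.004], [0.305, -0.952, -0.001], [-0.004, 0.0, -1.0]]
contact_force: [-1.2, 0.1, -0.2]
gripper_width: 90.8
grip_force: 0.0
```

Call:
carry_out --steps '[[[0,0,0,0,0,0,60],[0,0,0,0,0,0,40],[0,0,0,0,0,0,26],[0,0,0,0,0,0,26],[0,0,0,0,0,0,26]]]'

```text
clock: 3.07
ee_pos: [589.6, 232.3, 156.1]
tool_rot: [[0.952, 0.305, 0.002], [0.305, -0.952, 0.001], [0.002, 0.0, -1.0]]
contact_force: [0.3, -0.0, -0.5]
gripper_width: 60.6
grip_force: 0.0
```

Call:
carry_out --steps '[[[0,0,0,0,0,0,26],[0,0,0,0,0,0,26],[0,0,0,0,0,0,26],[0,0,0,0,0,0,26],[0,0,0,0,0,0,26]]]'

```text
clock: 3.48
ee_pos: [589.1, 232.3, 155.0]
tool_rot: [[0.952, 0.306, 0.0], [0.306, -0.952, 0.0], [0.0, -0.0, -1.0]]
contact_force: [-0.7, 1.1, 1.4]
gripper_width: 31.5
grip_force: 30.0
```

Call:
carry_out --steps '[[[0,0,-0.3,0,0,0,26],[0,0,-0.7,0,0,0,26],[0,0,-1,0,0,0,26],[0,0,-1,0,0,0,26],[0,0,-1,0,0,0,26]]]'

```text
clock: 3.9
ee_pos: [589.2, 232.2, 195.0]
tool_rot: [[0.952, 0.306, 0.001], [0.306, -0.952, 0.0], [0.001, 0.0, -1.0]]
contact_force: [0.5, -0.1, -0.6]
gripper_width: 31.1
grip_force: 30.0
```

```bash
python3 -c "
from h import *
plan([480,-1,150],18)"
```

```text
clock 3.9 pos [589.2 232.2 195. ] w 31.1 yaw 17.79 SHIFT [-4.383  4.717  1.122] TURN [ 0.    -0.008 -0.035]
```

Call:
carry_out --steps '[[[-0.5,0.5,0.1,0,0,0,26],[-1.0,1.1,0.2,0,0,0,26],[-1.6,1.7,0.4,0,0,0,26],[-2.2,2.3,0.5,0,0,0,26],[-2.8,2.9,0.7,0,0,0,26]]]'

```text
clock: 4.32
ee_pos: [516.5, 86.4, 166.0]
tool_rot: [[0.952, 0.306, -0.001], [0.306, -0.952, -0.0], [-0.001, -0.0, -1.0]]
contact_force: [0.7, 0.2, -0.8]
gripper_width: 31.4
grip_force: 30.0
```

Call:
carry_out --steps '[[[-0.6,0.6,0.1,0,0,0,26],[-1.1,1.2,0.3,0,0,0,26],[-1.4,1.6,0.4,0,0,0,26],[-1.6,1.8,0.4,0,0,0,26],[-1.6,1.8,0.4,0,0,0,26]]]'

```text
clock: 4.73
ee_pos: [477.6, -2.0, 150.2]
tool_rot: [[0.953, 0.304, -0.002], [0.304, -0.953, 0.0], [-0.002, -0.001, -1.0]]
contact_force: [0.8, 0.3, -0.8]
gripper_width: 31.5
grip_force: 30.0
```

Call:
carry_out --steps '[[[0,0,0,0,0,0,26],[0,0,0,0,0,0,26],[0,0,0,0,0,0,26],[0,0,0,0,0,0,26]]]'

```text
clock: 5.07
ee_pos: [479.3, 0.2, 151.0]
tool_rot: [[0.952, 0.307, 0.0], [0.307, -0.952, 0.0], [0.0, 0.0, -1.0]]
contact_force: [-0.2, 0.1, -0.8]
gripper_width: 31.5
grip_force: 30.0
```

Run:
```python
from h import *
plan([480,-1,30],18)
cv2.imwrite("pics/w2.png",read_camera("wrist")[...,::-1])
```

```text
clock 5.07 pos [4.793e+02 2.000e-01 1.510e+02] w 31.5 yaw 17.86 SHIFT [0.005 0.033 3.024] TURN [ 0.001 -0.004 -0.024]
```

View pics/w2.png

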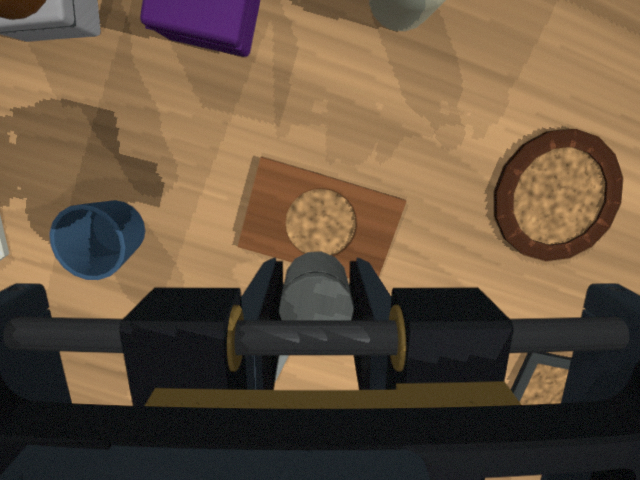

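The oblong recess is centred at about (321,222) and the pot is held upright in the jaws.

Run:
```python
from h import *
p=camera_params("wrist")
print(onplane(p,[[321,222],[285,222],[357,222]],3).round(1), "round",onplane(p,[[558.5,193.5]],6).round(1))
q=onplane(p,[[321,222]],3)[0]
plan([q[0],q[1],31],18)
```

```text
[[484.4  -2.5   3. ]
 [475.5  25.3   3. ]
 [493.4 -30.3   3. ]] round [[ 567.1 -178.4    6. ]]
clock 5.12 pos [4.793e+02 1.000e-01 1.510e+02] w 31.4 yaw 17.85 SHIFT [0.102 0.101 2.999] TURN [ 0.    -0.003 -0.025]
```

Call:
carry_out --steps '[[[0.03,0.03,0.7,0,0,0,26],[0.06,0.05,1.4,0,0,0,26],[0.07,0.07,2.1,0,0,0,26],[0.07,0.07,2.6,0,0,0,26],[0.07,0.07,2.8,0,0,0,26]]]'

```text
clock: 5.53
ee_pos: [481.5, -1.9, 36.6]
tool_rot: [[0.952, 0.306, -0.003], [0.306, -0.952, 0.0], [-0.003, -0.001, -1.0]]
contact_force: [-0.2, 0.3, -0.3]
gripper_width: 31.4
grip_force: 30.0
```

Call:
carry_out --steps '[[[0,0,0.1,0,0,0,26],[0,0,0.15,0,0,0,26],[0,0,0.2,0,0,0,26],[0,0,0.2,0,0,0,26],[0,0,0.2,0,0,0,26]]]'

```text
clock: 5.95
ee_pos: [483.0, -2.4, 31.7]
tool_rot: [[0.952, 0.306, 0.001], [0.306, -0.952, -0.0], [0.001, 0.001, -1.0]]
contact_force: [-0.1, 0.4, 0.3]
gripper_width: 31.3
grip_force: 30.0
```

Call:
carry_out --steps '[[[0,0,0.02,0,0,0,26],[0,0,0.04,0,0,0,26],[0,0,0.04,0,0,0,26],[0,0,0.04,0,0,0,26]]]'

```text
clock: 6.28
ee_pos: [482.8, -2.5, 29.9]
tool_rot: [[0.952, 0.306, 0.001], [0.306, -0.952, -0.0], [0.001, 0.0, -1.0]]
contact_force: [-0.6, 0.5, 9.4]
gripper_width: 31.7
grip_force: 30.0
```

Call:
carry_out --steps '[[[0,0,0,0,0,0,36],[0,0,0,0,0,0,42],[0,0,0,0,0,0,48],[0,0,0,0,0,0,54],[0,0,0,0,0,0,56]]]'

```text
clock: 6.7
ee_pos: [482.4, -2.4, 29.3]
tool_rot: [[0.952, 0.306, -0.0], [0.306, -0.952, 0.0], [-0.0, -0.0, -1.0]]
contact_force: [-1.0, 0.1, -1.2]
gripper_width: 55.2
grip_force: 0.0
```

Call:
carry_out --steps '[[[0,0,-0.4,0,0,0,60],[0,0,-1.0,0,0,0,70],[0,0,-2.0,0,0,0,80],[0,0,-3.0,0,0,0,91],[0,0,-4.0,0,0,0,91]]]'

```text
clock: 7.12
ee_pos: [481.8, -2.3, 191.0]
tool_rot: [[0.952, 0.305, -0.001], [0.305, -0.952, 0.0], [-0.001, -0.0, -1.0]]
contact_force: [2.0, -0.2, -0.1]
gripper_width: 83.7
grip_force: 0.0
```

Run:
```python
from h import *
im=read_camera("wrist")[...,::-1];cv2.imwrite("pics/w3.png",im)
plan([588.5,234.5,230],18)
```

```text
clock 7.17 pos [484.9  -2.6 197.9] w 87.6 yaw 17.8 SHIFT [ 4.283 -4.85  -0.789] TURN [ 0.033 -0.071 -0.033]
```

Call:
carry_out --steps '[[[0.5,-0.6,-0.3,0,0,0,91],[1.1,-1.2,-0.7,0,0,0,91],[1.7,-1.9,-1.0,0,0,0,91],[2.3,-2.6,-1.0,0,0,0,91],[2.9,-3.2,-1.0,0,0,0,91]]]'

```text
clock: 7.58
ee_pos: [554.3, 157.0, 230.2]
tool_rot: [[0.952, 0.306, 0.001], [0.306, -0.952, 0.0], [0.002, 0.0, -1.0]]
contact_force: [0.5, -0.7, 0.8]
gripper_width: 91.5
grip_force: 0.0
```

Call:
carry_out --steps '[[[0.5,-0.6,0,0,0,0,91],[1.0,-1.2,0,0,0,0,91],[1.3,-1.5,0,0,0,0,91],[1.4,-1.6,0,0,0,0,91],[1.4,-1.6,0,0,0,0,91]]]'

```text
clock: 8.0
ee_pos: [587.7, 233.9, 228.8]
tool_rot: [[0.952, 0.307, -0.0], [0.307, -0.952, -0.0], [-0.0, -0.0, -1.0]]
contact_force: [-0.2, -0.4, -0.5]
gripper_width: 90.9
grip_force: 0.0
```

Call:
carry_out --steps '[[[0,0,0,0,0,0,91],[0,0,0,0,0,0,91],[0,0,0,0,0,0,91]]]'

```text
clock: 8.25
ee_pos: [587.3, 231.8, 229.5]
tool_rot: [[0.953, 0.304, -0.0], [0.304, -0.953, -0.0], [-0.0, 0.0, -1.0]]
contact_force: [0.5, -0.5, -0.2]
gripper_width: 91.0
grip_force: 0.0
```

Run:
```python
from h import *
a=cv2.imread("pics/w3.png");b=read_camera("wrist")[...,::-1]
plan([588.5,234.5,118],18)
cv2.imwrite("pics/w4.png",b)
c=np.vstack([a[150:350,180:480],b[100:300,170:470]]);cv2.imwrite("pics/w4c.png",cv2.resize(c,None,fx=1.5,fy=1.5,interpolation=2))
```

```text
clock 8.3 pos [587.4 231.9 229.5] w 91.1 yaw 17.73 SHIFT [ 0.046 -0.053  2.787] TURN [ 0.001  0.001 -0.045]
```

View pics/w4c.png

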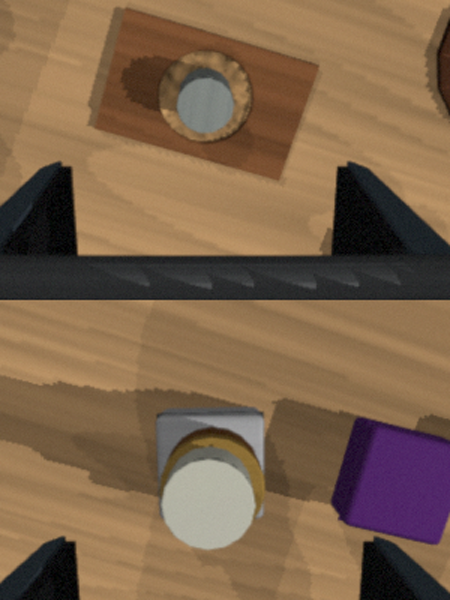

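The cream pot sits in its recess. The butter lid is centred at about wrist px (308.7,235.3).

Run:
```python
from h import *
p=camera_params("wrist")
q=onplane(p,[[308.7,235.3]],128)[0];print(q,onplane(p,[[277.3,235.3],[340,235.3]],128).round(1))
print("honey",onplane(p,[[170+163/1.5,222],[170+265/1.5,222]],92).round(1))
e=onplane(p,[[170+157/1.5,175],[170+264/1.5,175]],50);d=e[1]-e[0];print(e,np.degrees(np.arctan2(d[1],d[0])))
plan([q[0],q[1],118],18)
```

```text
[591.33640978 238.56525582 128.        ] [[584.7 259.3 128. ]
 [597.9 217.9 128. ]]
honey [[584.8 261.9  92. ]
 [601.  211.1  92. ]]
[[613.16374906 277.9007272   50.        ]
 [632.00028375 218.83680047  50.        ]] -72.31159448236018
clock 8.3 pos [587.4 231.9 229.5] w 91.1 yaw 17.73 SHIFT [ 0.145 -0.128  2.787] TURN [ 0.001  0.001 -0.045]
```

Call:
carry_out --steps '[[[0.1,-0.1,0.8,0,0,0,91],[0.1,-0.1,1.6,0,0,0,91],[0.1,-0.1,2.3,0,0,0,91],[0.1,-0.1,2.6,0,0,0,91],[0.1,-0.1,2.76,0,0,0,80]]]'

```text
clock: 8.72
ee_pos: [589.3, 237.2, 117.3]
tool_rot: [[0.952, 0.305, -0.003], [0.305, -0.952, -0.001], [-0.003, -0.0, -1.0]]
contact_force: [0.9, 0.1, -0.1]
gripper_width: 86.9
grip_force: 0.0
```

Call:
carry_out --steps '[[[0,0,0,0,0,0,60],[0,0,0,0,0,0,40],[0,0,0,0,0,0,38],[0,0,0,0,0,0,38],[0,0,0,0,0,0,38]]]'

```text
clock: 9.13
ee_pos: [590.7, 238.1, 120.0]
tool_rot: [[0.952, 0.305, 0.002], [0.305, -0.952, 0.001], [0.002, -0.0, -1.0]]
contact_force: [-0.1, -0.3, -0.4]
gripper_width: 54.1
grip_force: 0.0
```

Call:
carry_out --steps '[[[0,0,0,0,0,0,38],[0,0,0,0,0,0,38],[0,0,0,0,0,0,38],[0,0,0,0,0,0,38]]]'

```text
clock: 9.47
ee_pos: [590.4, 238.2, 119.4]
tool_rot: [[0.952, 0.306, 0.001], [0.306, -0.952, 0.0], [0.001, -0.0, -1.0]]
contact_force: [-1.3, 0.2, 6.5]
gripper_width: 43.7
grip_force: 30.0
```

Call:
carry_out --steps '[[[0,0,-0.3,0,0,0,38],[0,0,-0.7,0,0,0,38],[0,0,-1,0,0,0,38],[0,0,-1,0,0,0,38],[0,0,-1,0,0,0,38]]]'

```text
clock: 9.88
ee_pos: [590.5, 238.0, 159.7]
tool_rot: [[0.952, 0.306, 0.001], [0.306, -0.952, 0.0], [0.001, 0.0, -1.0]]
contact_force: [0.3, -0.9, -1.4]
gripper_width: 43.3
grip_force: 30.0
```

```bash
python3 -c "
from h import *
plan([383,302,150],18)"
```

```text
clock 9.88 pos [590.5 238.  159.7] w 43.3 yaw 17.79 SHIFT [-4.451 -3.107  0.236] TURN [ 0.001 -0.013 -0.035]
```

Call:
carry_out --steps '[[[-0.6,-0.4,0,0,0,0,38],[-1.3,-0.9,0,0,0,0,38],[-2.0,-1.4,0.1,0,0,0,38],[-2.7,-1.9,0.2,0,0,0,38],[-3.3,-2.3,0.2,0,0,0,38]]]'

```text
clock: 10.3
ee_pos: [433.4, 285.1, 149.6]
tool_rot: [[0.952, 0.305, -0.003], [0.305, -0.952, -0.001], [-0.003, 0.0, -1.0]]
contact_force: [-0.1, 0.8, -0.4]
gripper_width: 43.6
grip_force: 30.0
```

Call:
carry_out --steps '[[[-0.6,-0.4,0,0,0,0,38],[-0.9,-0.6,0,0,0,0,38],[-1.1,-0.8,0,0,0,0,38],[-1.15,-0.8,0,0,0,0,38],[-1.15,-0.8,0,0,0,0,38]]]'

```text
clock: 10.72
ee_pos: [383.1, 301.8, 150.9]
tool_rot: [[0.952, 0.306, 0.0], [0.306, -0.952, -0.0], [0.0, 0.0, -1.0]]
contact_force: [1.4, -0.0, -2.1]
gripper_width: 43.4
grip_force: 30.0
```

Call:
carry_out --steps '[[[0,0,0,0,0,0,38],[0,0,0,0,0,0,38],[0,0,0,0,0,0,38]]]'

```text
clock: 10.97
ee_pos: [383.7, 301.5, 150.8]
tool_rot: [[0.952, 0.305, 0.0], [0.305, -0.952, 0.0], [0.0, -0.0, -1.0]]
contact_force: [-0.2, -0.0, -1.2]
gripper_width: 43.6
grip_force: 30.0
```

Run:
```python
from h import *
plan([383,302,32],18)
b=read_camera("wrist")[...,::-1];cv2.imwrite("pics/w5.png",b)
```

```text
clock 10.97 pos [383.7 301.5 150.8] w 43.6 yaw 17.74 SHIFT [-0.014 -0.017  2.971] TURN [-0.    -0.003 -0.044]
```

View pics/w5.png

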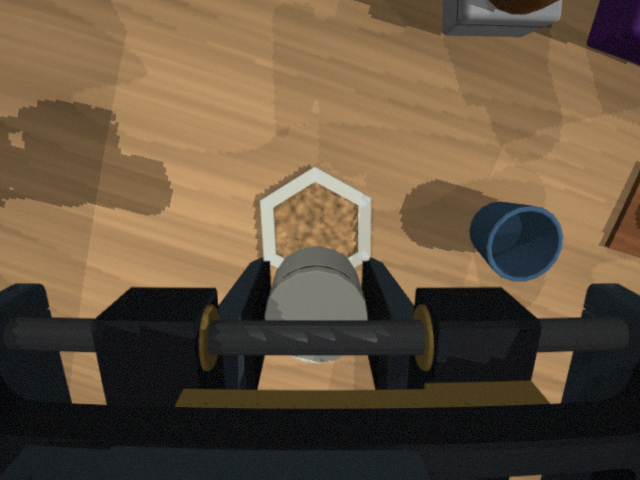

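The hex stand's far vertex is at (314,168) and its far corners at (261,203) and (371,200).

Run:
```python
from h import *
p=camera_params("wrist");q=onplane(p,[[314,168],[261,203],[371,200]],6);n=np.array([.952,.306,0])
print(q.round(1),np.linalg.norm(q[1]-q[2]),q[0]-50.8*n,(q[1]+q[2])/2-25.4*n)
c=((q[0]-50.8*n)+(q[1]+q[2])/2-25.4*n)/2
plan([c[0],c[1],31],18)
```

```text
[[428.7 317.6   6. ]
 [389.7 349.3   6. ]
 [418.5 266.9   6. ]] 87.26179508696686 [380.33374937 302.01332156   6.        ] [379.93485823 300.34824733   6.        ]
clock 11.02 pos [383.5 301.5 150.9] w 43.5 yaw 17.74 SHIFT [-0.084 -0.018  2.996] TURN [-0.    -0.002 -0.043]
```

Call:
carry_out --steps '[[[-0.04,-0.01,0.7,0,0,0,38],[-0.06,-0.01,1.4,0,0,0,38],[-0.06,-0.01,2.1,0,0,0,38],[-0.06,-0.01,2.6,0,0,0,38],[-0.06,-0.01,2.8,0,0,0,38]]]'

```text
clock: 11.43
ee_pos: [379.8, 300.5, 36.6]
tool_rot: [[0.952, 0.305, -0.003], [0.305, -0.952, -0.002], [-0.003, 0.001, -1.0]]
contact_force: [-0.6, -0.5, -1.7]
gripper_width: 43.2
grip_force: 30.0
```

Call:
carry_out --steps '[[[0,0,0.1,0,0,0,38],[0,0,0.15,0,0,0,38],[0,0,0.18,0,0,0,38],[0,0,0.2,0,0,0,38],[0,0,0.2,0,0,0,38]]]'

```text
clock: 11.85
ee_pos: [380.8, 301.6, 31.6]
tool_rot: [[0.952, 0.306, 0.001], [0.306, -0.952, 0.001], [0.001, -0.0, -1.0]]
contact_force: [-0.2, -0.6, -0.5]
gripper_width: 43.4
grip_force: 30.0
```

Call:
carry_out --steps '[[[0,0,0.02,0,0,0,38],[0,0,0.04,0,0,0,38],[0,0,0.04,0,0,0,38]]]'

```text
clock: 12.1
ee_pos: [380.8, 301.6, 30.4]
tool_rot: [[0.952, 0.306, 0.001], [0.306, -0.952, 0.001], [0.002, -0.0, -1.0]]
contact_force: [-2.2, -1.7, 19.3]
gripper_width: 43.4
grip_force: 30.0
```

Call:
carry_out --steps '[[[0,0,0,0,0,0,48],[0,0,0,0,0,0,54],[0,0,0,0,0,0,60],[0,0,0,0,0,0,66],[0,0,0,0,0,0,66]]]'

```text
clock: 12.52
ee_pos: [380.4, 301.3, 29.3]
tool_rot: [[0.952, 0.305, -0.0], [0.305, -0.952, 0.0], [-0.0, -0.0, -1.0]]
contact_force: [0.4, -0.7, -0.4]
gripper_width: 66.0
grip_force: 0.0
```

Call:
carry_out --steps '[[[0,0,-0.4,0,0,0,70],[0,0,-1.0,0,0,0,80],[0,0,-2.0,0,0,0,91],[0,0,-3.0,0,0,0,91],[0,0,-4.0,0,0,0,91]]]'

```text
clock: 12.93
ee_pos: [379.8, 301.0, 191.0]
tool_rot: [[0.952, 0.306, -0.001], [0.306, -0.952, -0.001], [-0.001, 0.0, -1.0]]
contact_force: [0.9, 1.2, 0.2]
gripper_width: 90.8
grip_force: 0.0
```

Run:
```python
from h import *
cv2.imwrite("pics/w6.png",read_camera("wrist")[...,::-1])
plan([590,237,190],18)
```

```text
clock 12.98 pos [382.5 302.7 197.9] w 91.2 yaw 17.8 SHIFT [4.436 3.151 0.226] TURN [-0.018 -0.076 -0.033]
```

Call:
carry_out --steps '[[[0.6,0.4,0,0,0,0,91],[1.3,0.9,0,0,0,0,91],[2.0,1.4,0,0,0,0,91],[2.7,1.9,0,0,0,0,91],[3.4,2.4,0,0,0,0,91]]]'

```text
clock: 13.4
ee_pos: [540.5, 250.7, 189.2]
tool_rot: [[0.952, 0.306, -0.0], [0.306, -0.952, 0.0], [-0.0, -0.0, -1.0]]
contact_force: [0.7, 0.2, 0.1]
gripper_width: 91.4
grip_force: 0.0
```

Call:
carry_out --steps '[[[0.6,0.4,0,0,0,0,91],[0.9,0.6,0,0,0,0,91],[1.05,0.7,0,0,0,0,91],[1.1,0.73,0,0,0,0,91],[1.1,0.73,0,0,0,0,91]]]'

```text
clock: 13.82
ee_pos: [589.5, 237.1, 189.0]
tool_rot: [[0.952, 0.305, -0.001], [0.305, -0.952, -0.0], [-0.001, -0.0, -1.0]]
contact_force: [-0.5, -0.1, 0.0]
gripper_width: 91.2
grip_force: 0.0
```

Call:
carry_out --steps '[[[0,0,0,0,0,0,91],[0,0,0,0,0,0,91],[0,0,0,0,0,0,91]]]'

```text
clock: 14.07
ee_pos: [589.2, 237.6, 189.5]
tool_rot: [[0.952, 0.306, -0.0], [0.306, -0.952, 0.0], [-0.0, -0.0, -1.0]]
contact_force: [0.2, 0.6, -0.4]
gripper_width: 91.2
grip_force: 0.0
```

Run:
```python
from h import *
a=cv2.imread("pics/w6.png");b=read_camera("wrist")[...,::-1];cv2.imwrite("pics/w7.png",b)
plan([590,237,78],18)
c=np.vstack([a[150:350,180:480],b[100:300,170:470]]);cv2.imwrite("pics/w7c.png",cv2.resize(c,None,fx=1.5,fy=1.5,interpolation=2))
```

```text
clock 14.12 pos [589.4 237.5 189.5] w 90.9 yaw 17.83 SHIFT [0.011 0.017 2.788] TURN [-0.     0.    -0.028]
```

View pics/w7c.png

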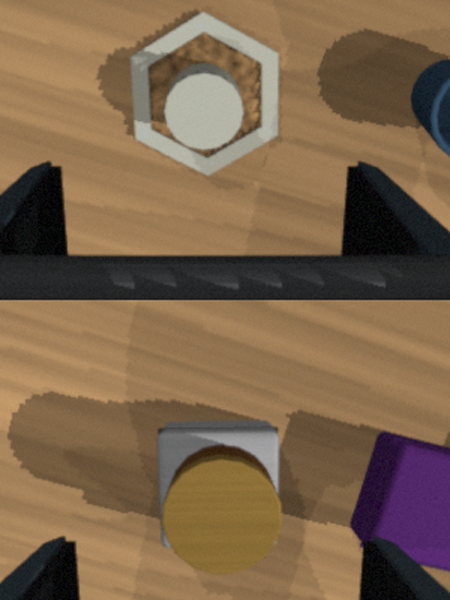

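The butter pot is down inside the hex recess. The honey lid is centred at about wrist px (318,243).

Run:
```python
from h import *
p=camera_params("wrist")
q=onplane(p,[[318,243.3]],92)[0];print(q)
e=onplane(p,[[170+158/1.5,186],[170+278/1.5,186]],50);d=e[1]-e[0];print(e.round(1),np.linalg.norm(d),np.degrees(np.arctan2(d[1],d[0])))
plan([q[0],q[1],78],18)
```

```text
[590.94829648 236.58333274  92.        ]
[[612.8 277.9  50. ]
 [631.7 219.3  50. ]] 61.624220308133765 -72.19346016865296
clock 14.12 pos [589.4 237.5 189.5] w 90.9 yaw 17.83 SHIFT [0.031 0.034 2.788] TURN [-0.     0.    -0.028]
```

Honey grasp at TCP z ≈ 79.

Call:
carry_out --steps '[[[0.03,0.03,0.8,0,0,0,91],[0.03,0.03,1.6,0,0,0,91],[0.03,0.03,2.3,0,0,0,91],[0.03,0.03,2.6,0,0,0,91],[0.03,0.03,2.76,0,0,0,91]]]'

```text
clock: 14.53
ee_pos: [590.4, 236.2, 77.3]
tool_rot: [[0.952, 0.306, -0.003], [0.306, -0.952, -0.001], [-0.003, -0.0, -1.0]]
contact_force: [-0.3, 0.2, 0.3]
gripper_width: 91.2
grip_force: 0.0
```

Call:
carry_out --steps '[[[0,0,0,0,0,0,70],[0,0,0,0,0,0,60],[0,0,0,0,0,0,50],[0,0,0,0,0,0,50],[0,0,0,0,0,0,50]]]'

```text
clock: 14.95
ee_pos: [592.1, 236.5, 80.0]
tool_rot: [[0.952, 0.306, 0.002], [0.306, -0.952, 0.001], [0.002, 0.0, -1.0]]
contact_force: [-0.0, 0.2, 0.1]
gripper_width: 60.4
grip_force: 0.0
```

Call:
carry_out --steps '[[[0,0,0,0,0,0,50],[0,0,0,0,0,0,50],[0,0,0,0,0,0,50],[0,0,0,0,0,0,50]]]'

```text
clock: 15.28
ee_pos: [591.9, 236.5, 79.7]
tool_rot: [[0.952, 0.305, 0.001], [0.305, -0.952, 0.0], [0.001, -0.0, -1.0]]
contact_force: [-0.6, 1.5, 6.2]
gripper_width: 55.2
grip_force: 30.0
```

Call:
carry_out --steps '[[[0,0,-0.3,0,0,0,50],[0,0,-0.8,0,0,0,50],[0,0,-1.5,0,0,0,50],[0,0,-1.8,0,0,0,50],[0,0,-1.8,0,0,0,50]]]'

```text
clock: 15.7
ee_pos: [593.1, 236.8, 154.4]
tool_rot: [[0.952, 0.306, 0.005], [0.306, -0.952, 0.002], [0.005, 0.0, -1.0]]
contact_force: [0.3, 0.4, -1.6]
gripper_width: 55.7
grip_force: 30.0
```

```bash
python3 -c "
from h import *
plan([564.5,-179,150],18)"
```

```text
clock 15.7 pos [593.1 236.8 154.4] w 55.7 yaw 17.79 SHIFT [-3.858  9.679  0.092] TURN [ 0.001 -0.051 -0.035]
```

Call:
carry_out --steps '[[[-0.3,0.6,0,0,0,0,50],[-0.6,1.3,0,0,0,0,50],[-0.8,2.0,0,0,0,0,50],[-1.1,2.8,0,0,0,0,50],[-1.4,3.6,0,0,0,0,50]]]'

```text
clock: 16.12
ee_pos: [581.4, 80.9, 150.0]
tool_rot: [[0.952, 0.306, -0.001], [0.306, -0.952, -0.0], [-0.001, -0.0, -1.0]]
contact_force: [0.6, -0.5, -2.3]
gripper_width: 55.3
grip_force: 30.0
```

Call:
carry_out --steps '[[[-0.3,0.8,0,0,0,0,50],[-0.6,1.6,0,0,0,0,50],[-0.9,2.4,0,0,0,0,50],[-1.2,3.2,0,0,0,0,50],[-1.5,3.9,0,0,0,0,50]]]'

```text
clock: 16.53
ee_pos: [572.0, -86.7, 150.1]
tool_rot: [[0.952, 0.305, -0.001], [0.305, -0.952, 0.0], [-0.001, -0.0, -1.0]]
contact_force: [0.9, 0.1, -1.2]
gripper_width: 55.4
grip_force: 30.0
```

Call:
carry_out --steps '[[[-0.3,0.7,0,0,0,0,50],[-0.6,1.4,0,0,0,0,50],[-0.8,1.9,0,0,0,0,50],[-0.9,2.15,0,0,0,0,50],[-0.9,2.15,0,0,0,0,50]]]'

```text
clock: 16.95
ee_pos: [564.2, -179.6, 150.1]
tool_rot: [[0.953, 0.303, -0.001], [0.303, -0.953, 0.0], [-0.001, -0.0, -1.0]]
contact_force: [-0.7, 0.2, -2.6]
gripper_width: 55.4
grip_force: 30.0
```

Call:
carry_out --steps '[[[0,0,0,0,0,0,50],[0,0,0,0,0,0,50],[0,0,0,0,0,0,50]]]'

```text
clock: 17.2
ee_pos: [564.7, -176.4, 150.7]
tool_rot: [[0.952, 0.307, -0.0], [0.307, -0.952, 0.0], [-0.0, -0.001, -1.0]]
contact_force: [0.9, -0.2, -2.4]
gripper_width: 55.7
grip_force: 30.0
```

Run:
```python
from h import *
plan([564.5,-179,34],18)
b=read_camera("wrist")[...,::-1];cv2.imwrite("pics/w8.png",b)
```

```text
clock 17.2 pos [ 564.7 -176.4  150.7] w 55.7 yaw 17.86 SHIFT [-0.024  0.062  2.918] TURN [-0.005  0.003 -0.024]
```

View pics/w8.png

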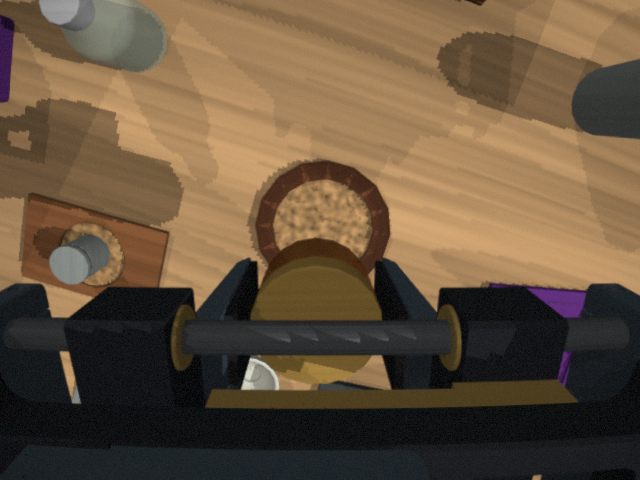

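The round stand spans x 257–390, with its far point at about (323,160).

Run:
```python
from h import *
p=camera_params("wrist");q=onplane(p,[[323,160],[257,222],[390,222]],6);n=np.array([.952,.306,0])
print(q.round(1),np.linalg.norm(q[1]-q[2]),q[0]-54*n,(q[1]+q[2])/2)
c=q[0]-54*n
plan([c[0],c[1],34],18)
```

```text
[[ 617.8 -165.     6. ]
 [ 554.9 -129.7    6. ]
 [ 587.7 -231.6    6. ]] 107.04888198480042 [ 566.40387697 -181.5261515     6.        ] [ 571.26585754 -180.68819857    6.        ]
clock 17.25 pos [ 564.8 -176.5  150.8] w 55.6 yaw 17.86 SHIFT [1.00e-03 1.33e-01 2.92e+00] TURN [-0.003  0.002 -0.024]
```

Call:
carry_out --steps '[[[0.0,0.05,0.7,0,0,0,50],[0.01,0.1,1.4,0,0,0,50],[0.01,0.1,2.1,0,0,0,50],[0.01,0.1,2.55,0,0,0,50],[0.01,0.1,2.73,0,0,0,50]]]'

```text
clock: 17.67
ee_pos: [565.1, -180.0, 39.2]
tool_rot: [[0.952, 0.306, -0.003], [0.306, -0.952, 0.002], [-0.003, -0.002, -1.0]]
contact_force: [-1.2, 0.9, -1.7]
gripper_width: 55.5
grip_force: 30.0
```

Call:
carry_out --steps '[[[0,0,0.08,0,0,0,50],[0,0,0.13,0,0,0,50],[0,0,0.17,0,0,0,50],[0,0,0.2,0,0,0,50],[0,0,0.2,0,0,0,50]]]'

```text
clock: 18.08
ee_pos: [566.8, -181.5, 34.5]
tool_rot: [[0.952, 0.306, 0.001], [0.306, -0.952, -0.0], [0.001, 0.001, -1.0]]
contact_force: [0.8, -0.2, -2.1]
gripper_width: 55.5
grip_force: 30.0
```

Call:
carry_out --steps '[[[0,0,0.03,0,0,0,50],[0,0,0.05,0,0,0,50],[0,0,0.05,0,0,0,50],[0,0,0.05,0,0,0,50]]]'

```text
clock: 18.42
ee_pos: [566.7, -181.5, 32.7]
tool_rot: [[0.952, 0.306, 0.001], [0.306, -0.952, -0.001], [0.001, 0.001, -1.0]]
contact_force: [-3.2, 1.8, 10.7]
gripper_width: 55.4
grip_force: 30.0
```

Call:
carry_out --steps '[[[0,0,0,0,0,0,60],[0,0,0,0,0,0,66],[0,0,0,0,0,0,72],[0,0,0,0,0,0,78],[0,0,0,0,0,0,80]]]'

```text
clock: 18.83
ee_pos: [566.3, -181.4, 31.7]
tool_rot: [[0.952, 0.305, -0.0], [0.305, -0.952, 0.0], [-0.0, -0.0, -1.0]]
contact_force: [-0.3, -0.2, 0.5]
gripper_width: 79.4
grip_force: 0.0
```

Call:
carry_out --steps '[[[0,0,-0.4,0,0,0,84],[0,0,-1.0,0,0,0,91],[0,0,-2.0,0,0,0,91],[0,0,-3.0,0,0,0,91],[0,0,-3.6,0,0,0,91]]]'

```text
clock: 19.25
ee_pos: [567.2, -181.7, 179.5]
tool_rot: [[0.952, 0.305, 0.003], [0.305, -0.952, -0.001], [0.003, 0.002, -1.0]]
contact_force: [0.3, -0.5, 0.6]
gripper_width: 90.8
grip_force: 0.0
```

Run:
```python
from h import *
cv2.imwrite("pics/w9.png",read_camera("wrist")[...,::-1])
plan([591,237,175],18)
```

```text
clock 19.3 pos [ 568.8 -182.3  183. ] w 91.3 yaw 17.79 SHIFT [ 3.731 -9.813  0.169] TURN [ 0.053 -0.06  -0.034]
```

Call:
carry_out --steps '[[[0.3,-0.7,0,0,0,0,91],[0.6,-1.5,0,0,0,0,91],[0.9,-2.4,0,0,0,0,91],[1.2,-3.2,0,0,0,0,91],[1.5,-3.9,0,0,0,0,91]]]'

```text
clock: 19.72
ee_pos: [575.3, -12.5, 175.6]
tool_rot: [[0.952, 0.306, -0.0], [0.306, -0.952, 0.0], [-0.0, -0.0, -1.0]]
contact_force: [0.5, 0.0, 0.3]
gripper_width: 91.2
grip_force: 0.0
```

Call:
carry_out --steps '[[[0.3,-0.8,0,0,0,0,91],[0.6,-1.6,0,0,0,0,91],[0.9,-2.4,0,0,0,0,91],[1.2,-3.2,0,0,0,0,91],[1.5,-3.9,0,0,0,0,91]]]'

```text
clock: 20.13
ee_pos: [584.8, 154.5, 175.6]
tool_rot: [[0.952, 0.306, -0.0], [0.306, -0.952, 0.0], [-0.0, -0.0, -1.0]]
contact_force: [0.1, 0.3, -0.7]
gripper_width: 90.9
grip_force: 0.0
```

Call:
carry_out --steps '[[[0.3,-0.8,0,0,0,0,91],[0.6,-1.4,0,0,0,0,91],[0.8,-1.8,0,0,0,0,91],[0.8,-1.95,0,0,0,0,91],[0.8,-1.97,0,0,0,0,91]]]'

```text
clock: 20.55
ee_pos: [591.1, 238.3, 175.3]
tool_rot: [[0.952, 0.307, -0.001], [0.307, -0.952, -0.0], [-0.001, -0.0, -1.0]]
contact_force: [-0.5, -0.6, -0.3]
gripper_width: 91.2
grip_force: 0.0
```

Call:
carry_out --steps '[[[0,0,0,0,0,0,91],[0,0,0,0,0,0,91],[0,0,0,0,0,0,91],[0,0,0,0,0,0,91]]]'

```text
clock: 20.88
ee_pos: [591.8, 236.2, 175.8]
tool_rot: [[0.953, 0.304, 0.0], [0.304, -0.953, -0.0], [-0.0, 0.0, -1.0]]
contact_force: [-0.1, 0.7, -0.0]
gripper_width: 91.2
grip_force: 0.0
```

Run:
```python
from h import *
a=cv2.imread("pics/w9.png");b=read_camera("wrist")[...,::-1];cv2.imwrite("pics/w10.png",b)
plan([591,237,33],18)
c=np.vstack([a[150:350,180:480],b[120:320,170:470]]);cv2.imwrite("pics/w10c.png",cv2.resize(c,None,fx=1.5,fy=1.5,interpolation=2))
```

```text
clock 20.93 pos [591.8 236.4 175.8] w 90.8 yaw 17.73 SHIFT [-0.015 -0.021  3.57 ] TURN [ 0.001 -0.    -0.045]
```

View pics/w10c.png

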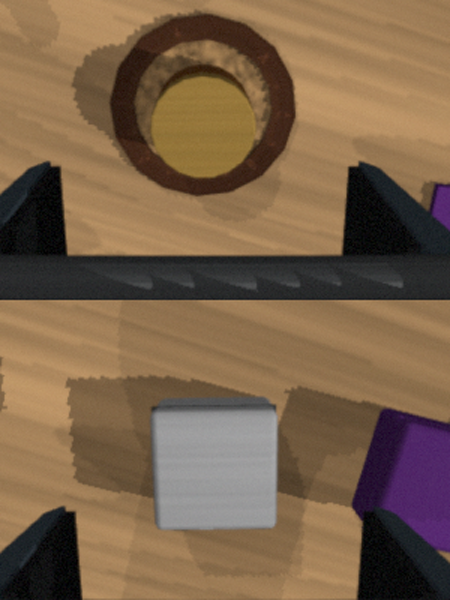

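The honey jar is in its recess. The tin is in line with the jaws, its top centred at about wrist px (313.7,230.7).

Run:
```python
from h import *
p=camera_params("wrist")
u=np.array([[152,406],[277,404],[277,527],[157,528]])/1.5+[170,120-200]
q=onplane(p,u,50);print(q.round(1),q.mean(0))
for i,j in((0,1),(3,2),(3,0),(2,1)):
  d=q[j]-q[i];print(np.linalg.norm(d).round(1),np.degrees(np.arctan2(d[1],d[0])).round(1))
c=q.mean(0);plan([c[0],c[1],34],18)
```

```text
[[613.4 277.8  50. ]
 [633.  219.7  50. ]
 [572.3 198.5  50. ]
 [552.7 257.8  50. ]] [592.83623905 238.46156505  50.        ]
61.4 -71.4
62.5 -71.8
63.9 18.3
64.3 19.3
clock 20.93 pos [591.8 236.4 175.8] w 90.8 yaw 17.73 SHIFT [ 0.04  -0.042  3.545] TURN [ 0.001 -0.    -0.045]
```

Call:
carry_out --steps '[[[0.04,-0.04,0.9,0,0,-0.1,91],[0.04,-0.04,1.8,0,0,-0.1,91],[0.04,-0.04,2.7,0,0,-0.1,91],[0.04,-0.04,3.3,0,0,-0.1,91],[0.04,-0.04,3.55,0,0,-0.1,91]]]'

```text
clock: 21.35
ee_pos: [590.9, 238.2, 30.3]
tool_rot: [[0.949, 0.315, -0.005], [0.315, -0.949, -0.001], [-0.005, -0.0, -1.0]]
contact_force: [-1.3, -0.2, -0.5]
gripper_width: 91.2
grip_force: 0.0
```

Call:
carry_out --steps '[[[0,0,0,0,0,0,80],[0,0,0,0,0,0,70],[0,0,0,0,0,0,58],[0,0,0,0,0,0,58],[0,0,0,0,0,0,58]]]'

```text
clock: 21.77
ee_pos: [593.7, 239.5, 35.5]
tool_rot: [[0.949, 0.316, 0.003], [0.316, -0.949, 0.001], [0.003, 0.0, -1.0]]
contact_force: [-1.2, -0.5, 8.9]
gripper_width: 63.6
grip_force: 30.0
```

Call:
carry_out --steps '[[[0,0,0,0,0,0,58],[0,0,0,0,0,0,58],[0,0,0,0,0,0,58],[0,0,0,0,0,0,58]]]'

```text
clock: 22.1
ee_pos: [593.7, 239.5, 35.4]
tool_rot: [[0.949, 0.316, 0.003], [0.316, -0.949, 0.001], [0.003, 0.0, -1.0]]
contact_force: [-0.9, -0.5, 8.9]
gripper_width: 63.9
grip_force: 30.0
```

Call:
carry_out --steps '[[[0,0,-0.3,0,0,0,58],[0,0,-0.8,0,0,0,58],[0,0,-1.7,0,0,0,58],[0,0,-2.6,0,0,0,58],[0,0,-2.9,0,0,0,58]]]'

```text
clock: 22.52
ee_pos: [594.7, 239.9, 156.0]
tool_rot: [[0.949, 0.316, 0.007], [0.316, -0.949, 0.002], [0.007, 0.0, -1.0]]
contact_force: [0.2, 0.6, -0.3]
gripper_width: 64.1
grip_force: 30.0
```

```bash
python3 -c "
from h import *
plan([379.5,-279,150],3.9)"
```

```text
clock 22.52 pos [594.7 239.9 156. ] w 64.1 yaw 18.39 SHIFT [-9.198 10.612  0.088] TURN [-0.007 -0.067  2.416]
```

Call:
carry_out --steps '[[[-0.4,0.4,0,0,0,0,58],[-0.9,1.0,0,0,0,0,58],[-1.5,1.7,0,0,0,0,58],[-2.1,2.4,0,0,0,0,58],[-2.7,3.1,0,0,0,0,58]]]'

```text
clock: 22.93
ee_pos: [528.4, 86.4, 150.5]
tool_rot: [[0.949, 0.316, 0.001], [0.316, -0.949, 0.0], [0.001, 0.0, -1.0]]
contact_force: [1.3, -1.0, -1.5]
gripper_width: 63.6
grip_force: 30.0
```

Call:
carry_out --steps '[[[-0.6,0.7,0,0,0,0,58],[-1.2,1.4,0,0,0,0,58],[-1.8,2.1,0,0,0,0,58],[-2.4,2.8,0,0,0,0,58],[-3.0,3.5,0,0,0,0,58]]]'

```text
clock: 23.35
ee_pos: [458.8, -84.6, 150.6]
tool_rot: [[0.949, 0.316, 0.001], [0.316, -0.949, -0.0], [0.001, 0.001, -1.0]]
contact_force: [0.6, -0.5, -1.8]
gripper_width: 63.9
grip_force: 30.0
```

Call:
carry_out --steps '[[[-0.6,0.7,0,0,0,0.4,58],[-1.2,1.4,0,0,0,1.0,58],[-1.8,2.1,0,0,0,1.6,58],[-2.4,2.7,0,0,0,2.1,58],[-2.9,3.3,0,0,0,2.42,58]]]'

```text
clock: 23.77
ee_pos: [389.9, -246.7, 150.5]
tool_rot: [[0.998, 0.064, 0.001], [0.064, -0.998, -0.001], [0.001, 0.001, -1.0]]
contact_force: [0.6, -0.5, -0.7]
gripper_width: 64.0
grip_force: 30.0
```

Call:
carry_out --steps '[[[-0.3,0.3,0,0,0,0,58],[-0.4,0.5,0,0,0,0,58],[-0.4,0.5,0,0,0,0,58],[-0.4,0.5,0,0,0,0,58],[-0.4,0.5,0,0,0,0,58]]]'

```text
clock: 24.18
ee_pos: [377.0, -265.3, 149.9]
tool_rot: [[0.998, 0.068, 0.0], [0.068, -0.998, 0.0], [0.0, -0.0, -1.0]]
contact_force: [-0.8, 0.6, -1.8]
gripper_width: 63.5
grip_force: 30.0
```

Call:
carry_out --steps '[[[0,0,0,0,0,0,58],[0,0,0,0,0,0,58],[0,0,0,0,0,0,58]]]'

```text
clock: 24.43
ee_pos: [376.9, -265.5, 149.7]
tool_rot: [[0.998, 0.069, -0.0], [0.069, -0.998, 0.0], [-0.0, -0.0, -1.0]]
contact_force: [-0.6, 1.1, -1.5]
gripper_width: 63.9
grip_force: 30.0
```

Run:
```python
from h import *
plan([379.5,-279,42],3.9)
b=read_camera("wrist")[...,::-1];cv2.imwrite("pics/w11.png",b)
```

```text
clock 24.43 pos [ 376.9 -265.5  149.7] w 63.9 yaw 3.93 SHIFT [0.042 0.341 2.693] TURN [-0.001  0.001  0.006]
```

View pics/w11.png

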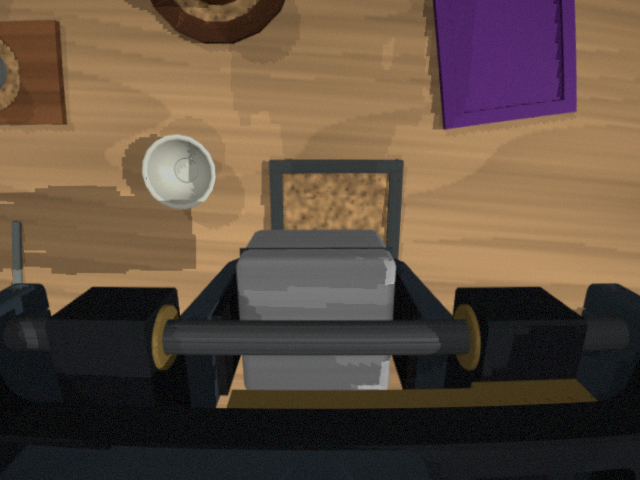

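The steel stand's far corners are at (270,160) and (403,160), level in the picture, so the tin is in line with it.

Run:
```python
from h import *
p=camera_params("wrist");q=onplane(p,[[270,160],[403,160]],6);d=q[1]-q[0]
a=np.arctan2(d[1],d[0])+np.pi/2;n=np.array([np.cos(a),np.sin(a),0])
c=q.mean(0)-52*n;print(q.round(1),np.linalg.norm(d),np.degrees(a),c)
plan([c[0],c[1],42],3.9)
```

```text
[[ 428.4 -226.5    6. ]
 [ 435.5 -328.6    6. ]] 102.38899323467653 3.986866722134718 [ 380.087825   -281.17104547    6.        ]
clock 24.48 pos [ 376.9 -265.7  149.7] w 64.1 yaw 3.92 SHIFT [0.054 0.393 2.693] TURN [-0.001  0.     0.004]
```

Call:
carry_out --steps '[[[0.02,0.2,0.3,0,0,0,58],[0.05,0.37,1.0,0,0,0,58],[0.05,0.37,1.7,0,0,0,58],[0.05,0.37,2.2,0,0,0,58],[0.05,0.37,2.5,0,0,0,58]]]'

```text
clock: 24.9
ee_pos: [379.1, -280.1, 47.7]
tool_rot: [[0.998, 0.068, -0.002], [0.068, -0.998, 0.001], [-0.001, -0.002, -1.0]]
contact_force: [-0.3, -0.2, -1.4]
gripper_width: 64.0
grip_force: 30.0
```

Call:
carry_out --steps '[[[0,0,0.1,0,0,0,58],[0,0,0.17,0,0,0,58],[0,0,0.2,0,0,0,58],[0,0,0.22,0,0,0,58],[0,0,0.22,0,0,0,58]]]'

```text
clock: 25.32
ee_pos: [379.9, -281.0, 41.5]
tool_rot: [[0.998, 0.068, 0.001], [0.068, -0.998, -0.001], [0.001, 0.001, -1.0]]
contact_force: [-0.1, -0.0, -1.2]
gripper_width: 63.8
grip_force: 30.0
```

Call:
carry_out --steps '[[[0,0,0.03,0,0,0,58],[0,0,0.05,0,0,0,58],[0,0,0.05,0,0,0,58],[0,0,0.05,0,0,0,58]]]'

```text
clock: 25.65
ee_pos: [379.6, -280.8, 39.0]
tool_rot: [[0.998, 0.067, 0.0], [0.067, -0.998, -0.0], [0.0, 0.0, -1.0]]
contact_force: [1.1, 1.0, -1.2]
gripper_width: 63.8
grip_force: 30.0
```

Call:
carry_out --steps '[[[0,0,0.02,0,0,0,58],[0,0,0.03,0,0,0,58],[0,0,0.03,0,0,0,58]]]'

```text
clock: 25.9
ee_pos: [379.6, -280.8, 38.4]
tool_rot: [[0.998, 0.068, 0.0], [0.068, -0.998, -0.0], [0.0, 0.0, -1.0]]
contact_force: [-3.7, 1.7, 19.4]
gripper_width: 63.9
grip_force: 30.0
```

Contact is made, so I'll release, rise and check everything.

Call:
carry_out --steps '[[[0,0,0,0,0,0,68],[0,0,0,0,0,0,74],[0,0,0,0,0,0,82],[0,0,0,0,0,0,91],[0,0,0,0,0,0,91]]]'

```text
clock: 26.32
ee_pos: [379.6, -280.7, 37.7]
tool_rot: [[0.998, 0.067, -0.0], [0.067, -0.998, 0.0], [-0.0, -0.0, -1.0]]
contact_force: [0.2, 0.7, -0.7]
gripper_width: 89.8
grip_force: 0.0
```

Call:
carry_out --steps '[[[0,0,-0.4,0,0,0,91],[0,0,-1.0,0,0,0,91],[0,0,-2.0,0,0,0,91],[0,0,-2.9,0,0,0,91],[0,0,-3.4,0,0,0,91]]]'

```text
clock: 26.73
ee_pos: [380.2, -281.3, 177.1]
tool_rot: [[0.998, 0.068, 0.002], [0.068, -0.998, -0.002], [0.002, 0.002, -1.0]]
contact_force: [1.2, -1.0, 0.5]
gripper_width: 91.0
grip_force: 0.0
```

Call:
carry_out --steps '[[[0,0,0,0,0,0,91],[0,0,0,0,0,0,91],[0,0,0,0,0,0,91]]]'

```text
clock: 26.98
ee_pos: [379.3, -280.5, 173.2]
tool_rot: [[0.998, 0.067, -0.0], [0.067, -0.998, 0.0], [-0.0, -0.0, -1.0]]
contact_force: [-0.9, -0.8, -0.9]
gripper_width: 91.2
grip_force: 0.0
```

Run:
```python
from h import *
s=read_camera("scene")[...,::-1];w=read_camera("wrist")[...,::-1];t=read_camera("top")[...,::-1]
f=lambda i,w,h:cv2.resize(i,(w,h),interpolation=2)
c=np.zeros((600,800,3),np.uint8)
c[:300,:400]=f(s[200:350,290:490],400,300);c[:300,400:]=f(s[220:370,150:350],400,300)
c[300:,:400]=f(w[100:325,170:470],400,300);c[300:,400:]=f(t[160:340,130:370],400,300)
cv2.imwrite("pics/end.png",c)
```

```text
(no output)
```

View pics/end.png

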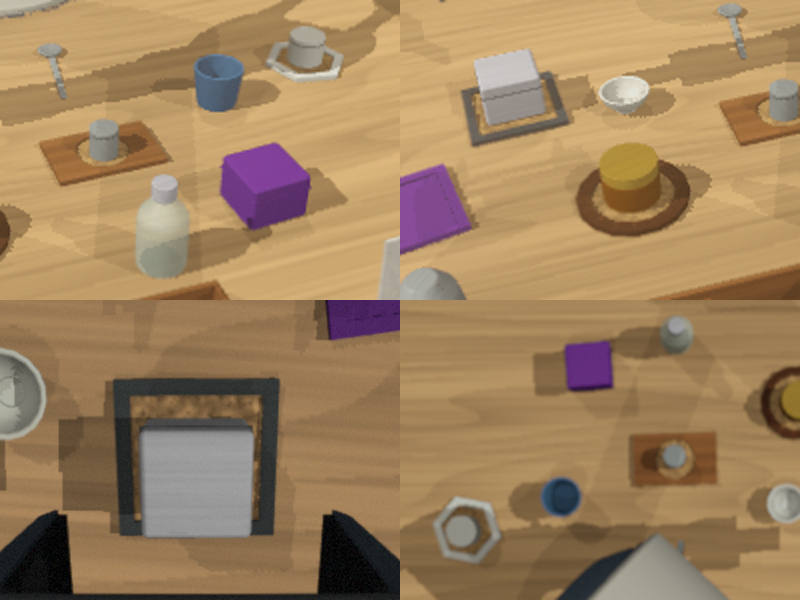

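All four pots stand upright on their stands, and the bottle, cup and decoys are untouched. One quick check of the tin's centre against the stand's.

Run:
```python
from h import *
p=camera_params("wrist");f=lambda a:np.array(a)*.75+[170,-125]
t=onplane(p,f([[140,428],[253,428],[253,537],[142,537]]),53);s=onplane(p,f([[113,379],[280,378],[274,535],[120,535]]),6)
print(t.mean(0),s.mean(0))
for q in(t,s):
  for i,j in((0,1),(3,0),(2,1)):
    d=q[j]-q[i];print(np.linalg.norm(d).round(1),np.degrees(np.arctan2(d[1],d[0])).round(1))
```

```text
[ 377.55311946 -281.34113922   53.        ] [ 380.33031556 -281.1242315     6.        ]
61.3 -86.1
63.3 3.2
63.3 5.6
103.7 -85.8
103.6 4.0
104.2 4.2
```

The tin is centred to within 3 mm (10 mm available) and in line to about 0.3°. Handing in.

```bash
python3 -c "
from cell import ticket
print(ticket.close_job())"
```

```text
the job is handed in; nothing more can be done
None
```

I took the stack apart and stood each pot in the recess of its own stand, the tin in line with its stand to within about half a degree. All are upright and released, the bottle and cup were not touched, and I handed the job in at about 27 s; no verdict came back.

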